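Load the cell into the field meter

TASK

Take the green battery cell from its white stand and load it into the open battery holder on top of the blue field meter: tip it, put its flat end against the brass spring plate and push the plate in without crushing the spring against its stop, then press the brass-button end down past the orange latch until the latch holds it, and let go, with the cell lying level and fully home. Be gentle: pushing with more than about 20 N bends the contacts. Leave the tube rack, the flask and the pipette where they are.

Things in the scene. Friction and masses are not known exactly. Their poses are not given: they have to be found in the camera images.
- cell: Loose green cylindrical battery cell, 26 mm in diameter and 68 mm long over all (66 mm can and a brass button of 10 mm diameter and 2 mm height), 65 to 120 g. Origin at the middle of its length on its axis; its x axis runs along the cell towards the button end. It has a steel-grey band at the flat end and a thin white band at the button end. At the start it lies level on the stand.
- cell_button (a point): Tip of the cell's button, on the cell's axis, 34 mm from its origin along +x.
- cell_flat (a point): Centre of the cell's flat end, on its axis, 34 mm from its origin along -x.
- stand_top (a point): Centre of the top of the stand, 24 mm above the table.
- stand: Fixed white plastic block 100 x 70 x 24 mm (x, y, z) on the table, origin at the centre of its underside. The cell lies along its x axis on its flat top (24 mm up) between four little ridges 4.5 mm high, near x = +-24 mm; the middle 32 mm is free for fingers.
- meter: Fixed blue instrument case 210 x 120 x 40 mm (x, y, z), flat grey deck 40 mm above the table; origin at the centre of its underside. The battery holder lies along its x axis on the middle of the deck: brass spring plate at the -x end, white posts and orange latch at the +x end. Except for the holder (40 mm wide at its ends) the deck is flat, with free room for fingers beside the cell.
- bay (a point): Nominal middle of the holder, on the deck, axes as the meter. NOTE: the real holder with all its parts sits up to 7 mm towards -x or +x of nominal, differently each time; the poses do not tell: see or feel it. It stays put under 70 N. A loaded cell lies along x on the deck, axis 13 mm up, button to +x, between four ridges 4.5 mm high (3 mm side play) 15 to 30 mm either side of the holder's middle.
- spring_plate (a joint): How far the brass spring plate is pushed in towards -x, m: 0 relaxed, 0.0105 at its hard stop; beyond 0.0095 the spring is crushed. Spring: 2 N at first plus 1 N per mm. A loaded cell holds it at about 0.005. To get the button end down past the posts it must be pushed in about 6 to 8.5 mm (8 to 10.5 N).
- latch (a joint): How far the orange latch is pushed back to +x, m: 0 closed, 0.010 at its stop; spring 1 N plus 0.2 N per mm. Closed, its nose starts 25 mm to +x of the holder's middle, underside 27.5 mm above the deck (loaded cell's top: 26), upper side a smooth 38 degree ramp rising to +x, top 37.5 mm up; its tab ends at 64 mm. Pressed on the ramp, the cell pushes it back; then it springs shut over the cell.
- tube_rack: Bystander: loose orange rack 90 x 116 mm and 106 mm high with black-capped glass tubes; origin at the centre of its underside.
- flask: Bystander: loose conical glass flask, 66 mm wide and 90 mm high; origin at the centre of its underside.
- pipette: Bystander: loose white hand pipette 290 mm long lying along its x axis, 22 mm high; origin near the middle of its length, on its underside.
- bay_spring (a point): Nominal place (see bay: real one up to 7 mm off along x) of the front face of the relaxed brass spring plate, at deck height, 29 mm to -x of bay. The smooth plate is 30 mm wide and stands 2 to 43 mm above the deck; the black housing behind it is 43 mm high and ends 53 mm to -x of the holder's middle.
- bay_contact (a point): Nominal place (see bay: real one up to 7 mm off along x) of the inner faces of two fixed white posts, at deck height, 32 mm to +x of bay. The can's end bears on them, the button goes between them to a brass leaf. They are 12 mm high and flat on top: a cell that comes down on top of them jams. Above and behind is the orange latch.
Mind the look-alikes: they are no part of the job. Leave any brown look-alike of the cell alone.

How it is judged:
By the outcome, as a careful person would: the job done as asked, in the order asked, and still so for the second after the job is handed in, with the robot touching nothing.
It also fails if it takes over 70 s, if anything falls off the work surface, if the arm or the gripper's body presses on something with over 40 N, if the wrist force passes 120 N, or if a joint passes its speed limit or range.

ROBOT

A 7-joint arm with a two-finger parallel gripper is mounted at the origin on the work surface. World frame = base frame: x ahead of the robot, y to its left, z up, the work surface at z = 0. Lengths are in m, angles in degrees, forces in N, time in s.
With the tool pointing down it reaches from about 0.425 to 0.875 m from the base axis. Payload 4.7 kg.
Tool frame: the origin (TCP) lies midway between the tips of the shut fingers; the grasp point (between the pads) lies 19 mm behind it; z points along the fingers, y is the line along which they close (so a half turn about z gives the same grasp; the last joint's range is limited). The gripper opens to 87 mm and grips with 3 to 60 N. Pads are 19 mm wide; open, the fingers measure 117 mm over their backs; the gripper's body (75 mm by 190 mm) begins 51 mm behind the grasp point.
Start: joints at [68.13, 18.392, -4.016, 83.108, 1.295, 78.541, -3.26], TCP at [0.251, -0.6, 0.223] pointing down, gripper open.
Joint ranges: [-163.93, 163.93], [-17.29, 119.83], [-79.2, 71.16], [3.27, 140.29], [-89.18, 269.18], [5.43, 117.66], [-154.24, 154.24]. Speed limits (degrees/s): [147.25, 147.25, 180, 180, 180, 180, 180].

INTERFACE

Orientations are given as a 3x3 rotation matrix whose columns are the frame's x, y, z axes.
In Python, from cell import telemetry, viewer, bot gives the robot as it stands.
- The arm moves only by the tool arm_command, never from a script. Its argument "steps" is a list of rows, each an object of numbers: "tx", "ty", "tz": the shift along the tool's x, y, z scaled (see below); "turn": the turn about the tool's z scaled (see below); "grip": the opening, from -1 (shut) to 1 (fully open). In form: [{"tx": .., "ty": .., "tz": .., "turn": .., "grip": ..}, ...]. A call has 1 to 10 rows; each row shifts and turns the commanded pose from where the row before left it, along the tool's axes as they then stand; what a row does not reach is not made up. The controller multiplies each number of a shift by 0.06 m and each number of a turn by 45 degrees. A row lasts 1/8 s, in which the tool goes at most 62.5 mm and 10.7 degrees, less where a joint would pass 70% of its speed; a pose out of reach is approached as far as the arm can. A call with a number of a shift or a turn outside -1 to 1 is refused whole. A call with a gripper value outside its range is refused whole. The fingers move at their own pace and stop on an object; the grip force is fixed at half the most. Time passes only in rows, so rows that do not move let the fingers close. It gives the time, the measured TCP pose, the force, the opening and the grip force at its end, in the units of the state.
- telemetry.sense(): the state, without advancing time (a new reading comes with each control period).
- viewer.get_image(name): name is "side" or "top" or "wrist"; returns a dict with "image" (480x640x3 uint8, red, green, blue), "vertical_fov" (degrees; the focal length in pixels is half the picture's height over the tangent of half this angle, whatever the lens; pixels are square), "cx", "cy" (the principal point, pixels), "R" (3x3) and "t" (3): a world point X has camera coordinates R X + t. Camera axes: x right, y down, z forward; pixel columns grow to the right and rows downward; lengths in m; the calibration is good to about 2 mm. A picture is of the moment at which its call begins. There is no depth.
- bot.job_done(): hands the job in; it is judged then, once.
The state is a dict: "time_s": time; "q": joint angles; "qvel": joint speeds; "joint_efforts": joint torques, N m; "eef_pos": TCP position; "ee_rot": TCP orientation; "ft_force": force on the tool from outside, world axes, zero at the start; "torque": the same for the moment, N m; "finger_gap": finger opening in m; "finger_force": force on a finger pad.
Only numpy, scipy, OpenCV 4.12 (cv2) and the standard library are available. Lean on these libraries where they do the work, as an engineer would, in place of code of your own. Each camera call takes 0.05 s, during which the arm holds its last target. There are 200 camera calls.

## Working session

There is one attempt and no reset: what is moved stays moved. The work goes in short steps, Python scripts to look and compute and a tool call to move; the robot and the scene stay as the last step left them, time stands still between calls to the robot, and variables do not carry over. Pictures are saved under pics/ and viewed, at most 10 in all, crops included, and the job is handed in when it is done.

Besides the shell and the picture viewer there is one more tool, called after ">>>" in YAML: its name, and indented under it one key for each argument. arm_command: Moves the arm, as the interface text tells. Shifts and turns lie within -1 to 1; 1 stands for 0.06 m of shift or 45 degrees of turn. Its arguments: {"type":"object","properties":{"steps":{"type":"array","items":{"type":"object","properties":{"tx":{"type":"number","minimum":-1,"maximum":1},"ty":{"type":"number","minimum":-1,"maximum":1},"tz":{"type":"number","minimum":-1,"maximum":1},"turn":{"type":"number","minimum":-1,"maximum":1},"grip":{"type":"number"}}}}},"required":["steps"]}

```bash
mkdir -p pics; ls
python3 - <<'E'
from cell import telemetry, viewer
import cv2,numpy as np,pickle
s=telemetry.sense();print(s)
d={}
for n in("side","top","wrist"):
    g=viewer.get_image(n);d[n]=g;print(n,g["vertical_fov"],g["cx"],g["cy"],np.round(g["R"],3).tolist(),np.round(g["t"],3))
    cv2.imwrite(f"pics/{n}0.png",g["image"][:,:,::-1])
pickle.dump(d,open("i0.pkl","wb"))
E
```

```text
pics
{'time_s': 0.0, 'q': array([68.12894258, 18.43727661, -4.01716167, 83.17269536,  1.2953969 ,
       78.54106905, -3.25884388]), 'qvel': array([-0.10442222, -0.04666979,  0.02366182, -0.044586  ,  0.02759999,
       -0.03217602,  0.07028138]), 'joint_efforts': array([ 3.55221414e-05, -4.91278875e+01, -4.03852919e-01, -3.12528098e+01,
       -6.38312730e-02,  4.37935092e-02,  1.87374853e-04]), 'eef_pos': array([ 0.25037835, -0.59925956,  0.22150128]), 'ee_rot': array([[ 9.22648873e-01,  3.85640265e-01, -8.01443940e-04],
       [ 3.85641086e-01, -9.22647375e-01,  1.66584421e-03],
       [-9.70335438e-05, -1.84605900e-03, -9.99998291e-01]]), 'ft_force': array([ 0.1392806 , -1.30446726, -0.1300133 ]), 'torque': array([-0.08869624, -0.0222972 ,  0.00717314]), 'finger_force': 0.0, 'finger_gap': 0.08726494809132702}
side 42.40690123065576 329.2609837153347 249.1501621287712 [[-0.99, -0.139, -0.014], [-0.094, 0.739, -0.667], [0.104, -0.659, -0.745]] [0.61  0.089 1.331]
top 51.11547653473536 331.3347546367524 246.54801750548242 [[0.016, -1.0, -0.018], [-0.981, -0.013, -0.194], [0.194, 0.021, -0.981]] [0.012 0.628 1.067]
wrist 67.78247869533176 320.95862979238257 240.9690754088936 [[0.385, -0.923, -0.002], [-0.895, -0.374, 0.243], [-0.225, -0.092, -0.97]] [-0.649 -0.029  0.389]
```

View pics/top0.png

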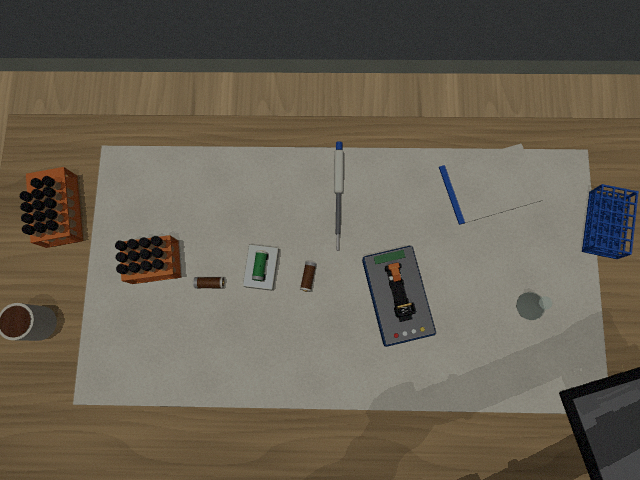

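View pics/side0.png

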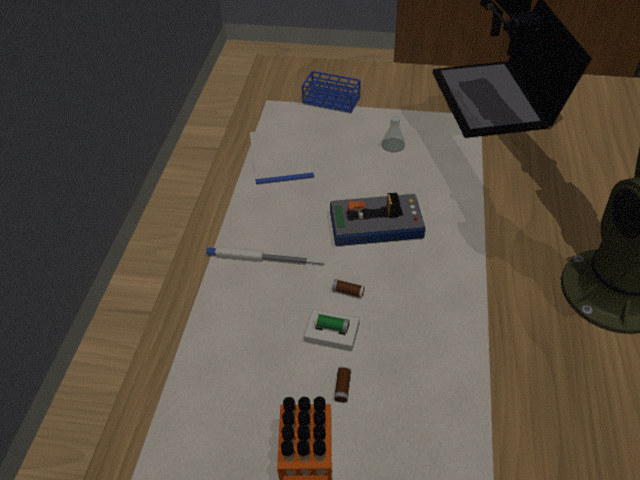

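```bash
cat > h.py <<'E'
import cv2,numpy as np,pickle
def ray(g,u,v,z):
    f=240/np.tan(np.radians(g["vertical_fov"])/2)
    R=np.array(g["R"]);t=np.array(g["t"]);c=-R.T@t
    d=R.T@np.array([(u-g["cx"])/f,(v-g["cy"])/f,1.])
    return c+d*(z-c[2])/d[2]
def proj(g,X):
    f=240/np.tan(np.radians(g["vertical_fov"])/2)
    p=np.array(g["R"])@np.array(X)+np.array(g["t"]);return g["cx"]+f*p[0]/p[2],g["cy"]+f*p[1]/p[2]
E
python3 - <<'E'
from h import *
d=pickle.load(open("i0.pkl","rb"));im=d["top"]["image"][:,:,::-1]
a=cv2.resize(im[235:300,235:290],None,fx=7,fy=7,interpolation=2)
b=cv2.resize(im[240:350,355:440],None,fx=4.7,fy=4.7,interpolation=2)
h=max(a.shape[0],b.shape[0]);c=np.zeros((h,a.shape[1]+b.shape[1],3),np.uint8)
c[:a.shape[0],:a.shape[1]]=a;c[:b.shape[0],a.shape[1]:]=b
c=np.clip(c*1.6,0,255).astype(np.uint8);cv2.imwrite("pics/crop1.png",c);print(c.shape,a.shape)
E
```

```text
(517, 785, 3) (455, 385, 3)
```

View pics/crop1.png

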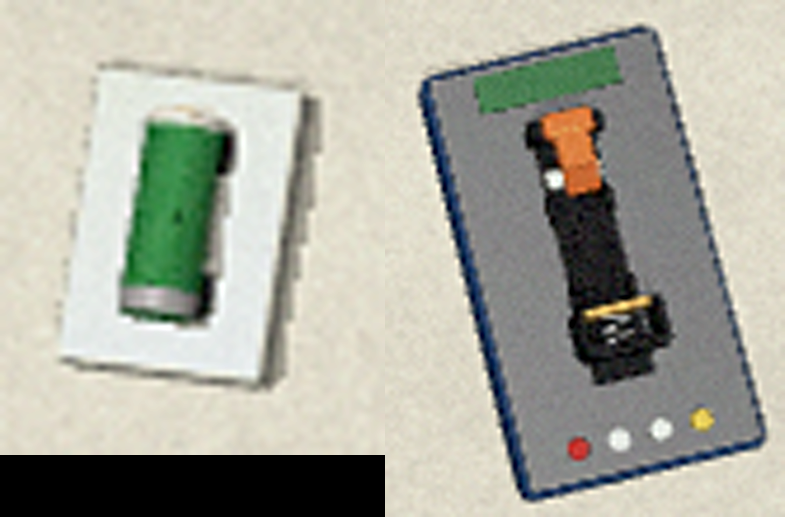

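Run:
```python
from h import *
g=pickle.load(open("i0.pkl","rb"))["top"]
A=lambda p,z:ray(g,235+(p[0]+.5)/7-.5,235+(p[1]+.5)/7-.5,z)
B=lambda p,z:ray(g,355+(p[0]-385+.5)/4.7-.5,240+(p[1]+.5)/4.7-.5,z)
st=np.array([A(p,.024) for p in((98,65),(303,90),(268,387),(62,360))]);c=st.mean(0)
v=(st[0]+st[1]-st[2]-st[3])/2;print("stand",c,np.linalg.norm(v),np.degrees(np.arctan2(v[1],v[0])))
for p in((185,110),(160,315)):print("cell",A(p,.037))
m=np.array([B(p,.04) for p in((423,80),(650,30),(763,440),(528,497))]);c=m.mean(0)
v=(m[0]+m[1]-m[2]-m[3])/2;w=(m[0]+m[3]-m[1]-m[2])/2;print("meter",c,np.linalg.norm(v),np.linalg.norm(w),np.degrees(np.arctan2(v[1],v[0])),np.degrees(np.arctan2(-w[0],w[1])))
u=v/np.linalg.norm(v);n=np.array([-u[1],u[0],0])
for nm,p,z in(("plate",(585,312),.083),("plate",(650,298),.083),("nose",(567,193),.068),("nose",(600,188),.068),("housing rear",(600,383),.05)):
    X=B(p,z);print(nm,X,(X-c)@u,(X-c)@n)
```

```text
stand [0.58622037 0.18509239 0.024     ] 0.09933651557773783 -4.285919185837816
cell [0.62221378 0.18390416 0.037     ]
cell [0.55428676 0.18908583 0.037     ]
meter [ 0.52461932 -0.1300945   0.04      ] 0.20317419258597208 0.11362792432401858 14.279416441592035 13.824252977158984
plate [ 0.49551999 -0.12259354  0.083     ] -0.026350167005327656 0.014446587882432103
plate [ 0.50235581 -0.15234878  0.083     ] -0.02706470688076373 -0.016075408530160963
nose [ 0.55213653 -0.11634528  0.068     ] 0.030058302045154996 0.0065372806416812744
nose [ 0.55471326 -0.1317953   0.068     ] 0.028744667588244593 -0.009070950652143233
housing rear [ 0.4650852  -0.13298891  0.05      ] -0.0584086894236652 0.01187915516284471
```

>>> arm_command:
  steps:
    - {"turn":0.2,"tz":-0.1,"grip":1}
    - {"turn":0.2,"grip":1}
    - {"turn":0.2,"grip":1}
    - {"tx":0.29,"ty":-0.84,"grip":1}
    - {"tx":0.29,"ty":-0.84,"grip":1}
    - {"tx":0.29,"ty":-0.84,"grip":1}
    - {"tx":0.29,"ty":-0.84,"grip":1}
    - {"tx":0.29,"ty":-0.84,"grip":1}
    - {"tx":0.29,"ty":-0.84,"grip":1}
    - {"tx":0.29,"ty":-0.84,"grip":1}

```text
schema error: expected keys tx, ty, tz, turn, grip
```

>>> arm_command:
  steps:
    - {"tx":0.29,"ty":-0.84,"grip":1}
    - {"tx":0.29,"ty":-0.84,"grip":1}
    - {"tx":0.29,"ty":-0.84,"grip":1}
    - {"tx":0.29,"ty":-0.84,"grip":1}
    - {"tx":0.29,"ty":-0.84,"grip":1}
    - {"tx":0.29,"ty":-0.84,"grip":1}
    - {"tx":0.29,"ty":-0.84,"grip":1}
    - {"grip":1}
    - {"grip":1}

```text
schema error: expected keys tx, ty, tz, turn, grip
```

All five keys needed in every row.

>>> arm_command:
  steps:
    - {"tx":0,"ty":0,"turn":0.2,"tz":-0.1,"grip":1}
    - {"tx":0,"ty":0,"tz":0,"turn":0.2,"grip":1}
    - {"tx":0,"ty":0,"tz":0,"turn":0.2,"grip":1}
    - {"tx":0.29,"ty":-0.84,"tz":0,"turn":0,"grip":1}
    - {"tx":0.29,"ty":-0.84,"tz":0,"turn":0,"grip":1}
    - {"tx":0.29,"ty":-0.84,"tz":0,"turn":0,"grip":1}
    - {"tx":0.29,"ty":-0.84,"tz":0,"turn":0,"grip":1}
    - {"tx":0.29,"ty":-0.84,"tz":0,"turn":0,"grip":1}
    - {"tx":0.29,"ty":-0.84,"tz":0,"turn":0,"grip":1}
    - {"tx":0.29,"ty":-0.84,"tz":0,"turn":0,"grip":1}

```text
time_s: 1.4
eef_pos: [0.399, -0.2554, 0.2285]
ee_rot: [[0.997, -0.075, 0.0], [-0.075, -0.997, -0.0], [0.0, 0.0, -1.0]]
ft_force: [0.9, 0.2, -0.7]
finger_gap: 0.0871
finger_force: 0.0
```

>>> arm_command:
  steps:
    - {"tx":0.29,"ty":-0.84,"tz":0,"turn":0,"grip":1}
    - {"tx":0.29,"ty":-0.84,"tz":0,"turn":0,"grip":1}
    - {"tx":0.29,"ty":-0.84,"tz":0,"turn":0,"grip":1}
    - {"tx":0.29,"ty":-0.84,"tz":0,"turn":0,"grip":1}
    - {"tx":0.29,"ty":-0.84,"tz":0,"turn":0,"grip":1}
    - {"tx":0.29,"ty":-0.84,"tz":0,"turn":0,"grip":1}
    - {"tx":0.29,"ty":-0.84,"tz":0,"turn":0,"grip":1}
    - {"tx":0,"ty":0,"tz":0,"turn":0,"grip":1}
    - {"tx":0,"ty":0,"tz":0,"turn":0,"grip":1}

```text
time_s: 2.52
eef_pos: [0.5464, 0.0847, 0.228]
ee_rot: [[0.997, -0.075, -0.001], [-0.075, -0.997, -0.001], [-0.001, 0.001, -1.0]]
ft_force: [-0.0, 0.3, -0.4]
finger_gap: 0.0873
finger_force: 0.0
```

>>> arm_command:
  steps:
    - {"tx":0.19,"ty":-0.58,"tz":0.3,"turn":0,"grip":1}
    - {"tx":0.19,"ty":-0.58,"tz":0.5,"turn":0,"grip":1}
    - {"tx":0.19,"ty":-0.58,"tz":0.5,"turn":0,"grip":1}
    - {"tx":0,"ty":0,"tz":0.2,"turn":0,"grip":1}
    - {"tx":0,"ty":0,"tz":0,"turn":0,"grip":1}

```text
time_s: 3.15
eef_pos: [0.5882, 0.1842, 0.1375]
ee_rot: [[0.997, -0.078, -0.002], [-0.078, -0.997, -0.002], [-0.002, 0.003, -1.0]]
ft_force: [-0.4, -0.7, 0.0]
finger_gap: 0.087
finger_force: 0.0
```

Run:
```python
from cell import viewer,telemetry
from h import *
g=viewer.get_image("wrist");pickle.dump(g,open("w1.pkl","wb"));cv2.imwrite("pics/w1.png",g["image"][:,:,::-1])
s=telemetry.sense();print(s["eef_pos"],s["ee_rot"])
```

```text
[0.58894686 0.18426479 0.13868855] [[ 9.96927507e-01 -7.83297227e-02 -1.17627564e-05]
 [-7.83296062e-02 -9.96925742e-01 -1.88086141e-03]
 [ 1.35600758e-04  1.87600385e-03 -9.99998231e-01]]
```

View pics/w1.png

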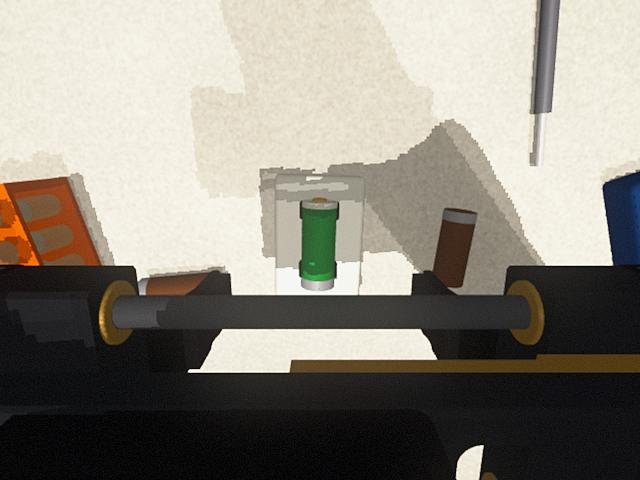

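Run:
```python
from h import *
g=pickle.load(open("w1.pkl","rb"));t=pickle.load(open("i0.pkl","rb"))["top"]
a=ray(g,319,200,.037);b=ray(g,317.5,287,.037)
print("button",a,"flat",b,(a+b)/2,np.linalg.norm(a-b),np.degrees(np.arctan2(*(a-b)[1::-1])))
print("bySides", ray(g,302,240,.037),ray(g,336,240,.037))
print("brown",ray(t,225,282,.013),ray(t,308,262,.013))
print("rack",ray(t,181,275,.1), ray(t,181,280,.0))
```

```text
button [0.6197268  0.18336268 0.037     ] flat [0.55179873 0.1899398  0.037     ] [0.58576277 0.18665124 0.037     ] 0.06824574108994566 -5.530407069925811
bySides [0.59050245 0.19858412 0.037     ] [0.58848089 0.17294463 0.037     ]
brown [0.55060929 0.26846975 0.013     ] [0.60032566 0.07652616 0.013     ]
rack [0.55380474 0.3443952  0.1       ] [0.55544876 0.37587043 0.        ]
```

>>> arm_command:
  steps:
    - {"tx":0,"ty":-0.035,"tz":0.5,"turn":0,"grip":1}
    - {"tx":0,"ty":0,"tz":0.5,"turn":0,"grip":1}
    - {"tx":0,"ty":0,"tz":0.4,"turn":0,"grip":1}
    - {"tx":0,"ty":0,"tz":0.3,"turn":0,"grip":1}
    - {"tx":0,"ty":0,"tz":0.12,"turn":0,"grip":1}
    - {"tx":0,"ty":0,"tz":0,"turn":0,"grip":1}

```text
time_s: 3.95
eef_pos: [0.5891, 0.1887, 0.0297]
ee_rot: [[0.997, -0.076, 0.0], [-0.076, -0.997, -0.0], [0.001, 0.0, -1.0]]
ft_force: [-0.8, 0.6, 0.3]
finger_gap: 0.0872
finger_force: 0.0
```

>>> arm_command:
  steps:
    - {"tx":0,"ty":0.035,"tz":0.02,"turn":0,"grip":1}
    - {"tx":0,"ty":0,"tz":0,"turn":0,"grip":-1}
    - {"tx":0,"ty":0,"tz":0,"turn":0,"grip":-1}
    - {"tx":0,"ty":0,"tz":0,"turn":0,"grip":-1}
    - {"tx":0,"ty":0,"tz":0,"turn":0,"grip":-1}
    - {"tx":0,"ty":0,"tz":0,"turn":0,"grip":-1}
    - {"tx":0,"ty":0,"tz":0,"turn":0,"grip":-1}

```text
time_s: 4.82
eef_pos: [0.5886, 0.187, 0.0281]
ee_rot: [[0.997, -0.075, -0.0], [-0.075, -0.997, -0.0], [-0.0, 0.0, -1.0]]
ft_force: [0.5, 1.1, -0.1]
finger_gap: 0.0351
finger_force: 0.0
```

>>> arm_command:
  steps:
    - {"tx":0,"ty":0,"tz":0,"turn":0,"grip":-1}
    - {"tx":0,"ty":0,"tz":0,"turn":0,"grip":-1}
    - {"tx":0,"ty":0,"tz":0,"turn":0,"grip":-1}
    - {"tx":0,"ty":0,"tz":0,"turn":0,"grip":-1}

```text
time_s: 5.32
eef_pos: [0.5886, 0.1869, 0.0281]
ee_rot: [[0.997, -0.075, -0.0], [-0.075, -0.997, -0.0], [-0.0, 0.0, -1.0]]
ft_force: [0.6, -0.2, -1.0]
finger_gap: 0.0256
finger_force: 29.9
```

>>> arm_command:
  steps:
    - {"tx":0,"ty":0,"tz":-0.4,"turn":0,"grip":-1}
    - {"tx":-0.3,"ty":0,"tz":-0.3,"turn":0,"grip":-1}
    - {"tx":-0.5,"ty":0,"tz":0,"turn":0,"grip":-1}
    - {"tx":-0.43,"ty":0,"tz":0,"turn":0,"grip":-1}
    - {"tx":0,"ty":0,"tz":0,"turn":0,"grip":-1}
    - {"tx":0,"ty":0,"tz":0.3,"turn":0,"grip":-1}
    - {"tx":0,"ty":0,"tz":0.25,"turn":0,"grip":-1}
    - {"tx":0,"ty":0,"tz":0.1,"turn":0,"grip":-1}
    - {"tx":0,"ty":0,"tz":0.05,"turn":0,"grip":-1}
    - {"tx":0,"ty":0,"tz":0,"turn":0,"grip":-1}

```text
time_s: 6.58
eef_pos: [0.5153, 0.1928, 0.0282]
ee_rot: [[0.997, -0.075, 0.0], [-0.075, -0.997, 0.0], [0.0, -0.0, -1.0]]
ft_force: [0.4, 0.4, -1.2]
finger_gap: 0.025
finger_force: 29.9
```

>>> arm_command:
  steps:
    - {"tx":0,"ty":0,"tz":0.03,"turn":0,"grip":-1}
    - {"tx":0,"ty":0,"tz":0.02,"turn":0,"grip":-1}
    - {"tx":0,"ty":0,"tz":0.02,"turn":0,"grip":-1}
    - {"tx":0,"ty":0,"tz":0,"turn":0,"grip":-1}

```text
time_s: 7.08
eef_pos: [0.5152, 0.1928, 0.0254]
ee_rot: [[0.997, -0.075, 0.001], [-0.075, -0.997, -0.001], [0.001, 0.001, -1.0]]
ft_force: [-3.9, -0.5, 9.3]
finger_gap: 0.0252
finger_force: 30.0
```

>>> arm_command:
  steps:
    - {"tx":0,"ty":0,"tz":0.02,"turn":0,"grip":-1}
    - {"tx":0,"ty":0,"tz":0.01,"turn":0,"grip":-1}
    - {"tx":0,"ty":0,"tz":-0.4,"turn":0,"grip":-1}
    - {"tx":0,"ty":0,"tz":-0.6,"turn":0,"grip":-1}
    - {"tx":0,"ty":0,"tz":-0.9,"turn":0,"grip":-1}
    - {"tx":0,"ty":0,"tz":0,"turn":0,"grip":-1}

```text
time_s: 7.82
eef_pos: [0.5185, 0.1942, 0.1409]
ee_rot: [[0.997, -0.075, 0.01], [-0.075, -0.997, 0.002], [0.01, -0.003, -1.0]]
ft_force: [0.6, -0.1, -1.3]
finger_gap: 0.0256
finger_force: 30.0
```

Run:
```python
from cell import viewer,telemetry
from h import *
g=viewer.get_image("side");w=viewer.get_image("wrist");pickle.dump((g,w),open("s2.pkl","wb"))
s=telemetry.sense();p=s["eef_pos"];u,v=proj(g,p);print(p,u,v,s["ft_force"])
u,v=int(u),int(v);a=cv2.resize(g["image"][v-35:v+35,u-35:u+35,::-1],(480,480),interpolation=2)
b=cv2.resize(w["image"][150:470,170:490,::-1],(320,320))
c=np.zeros((480,800,3),np.uint8);c[:,:480]=a;c[:320,480:]=b
cv2.imwrite("pics/s2.png",np.clip(c*1.5,0,255).astype(np.uint8))
```

```text
[0.51550306 0.192475   0.13652473] 367.13737379410225 298.26760775425953 [-0.17345537  0.05968047 -1.40911043]
```

View pics/s2.png

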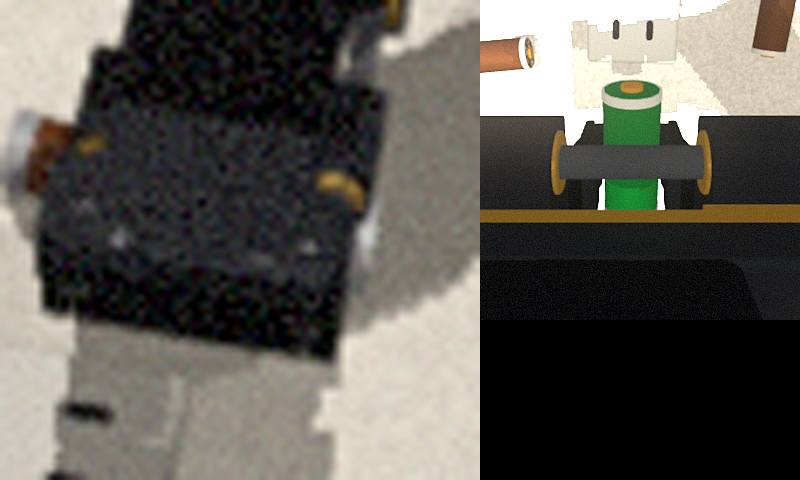

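Run:
```python
from h import *
g,w=pickle.load(open("s2.pkl","rb"))
p=np.array([.5155,.1925,.1365]);x=np.array([.997,-.075,0]);y=np.array([-.075,-.997,0])
R=np.array(w["R"]);c=-R.T@np.array(w["t"]);f=240/np.tan(np.radians(w["vertical_fov"])/2)
for u,v in((322,236),(322,232),(322,241)):
    d=R.T@np.array([(u-w["cx"])/f,(v-w["cy"])/f,1]);X=c+d*((p-c)@y)/(d@y)
    # project onto tool xz
    print((X-p)@x,X[2]-p[2], "lateral check",d@y)
# model: predicted button pixel for tilts, pivot at TCP+(0,0,.0089), button 36.8/31.2 from pivot
for th in(0,4,8,12,16):
    t=np.radians(th);P=p+[0,0,.0089]
    for L in(.031,.029):
        print(th,L,np.round(proj(w,P+L*(np.cos(t)*x+np.array([0,0,np.sin(t)]))),1), end=' ')
    e=P+.029*(np.cos(t)*x+np.array([0,0,np.sin(t)]));n=-np.sin(t)*x+np.array([0,0,np.cos(t)])
    print("top/bot edge",np.round(proj(w,e+.013*n),1),np.round(proj(w,e-.013*n),1))
```

```text
-0.053100282417096085 -0.3564386328389098 lateral check 0.0019347998306929028
-0.04699606301138997 -0.35649814585061973 lateral check 0.0019398671102485367
-0.06077566800147272 -0.3563638017619453 lateral check 0.0019284657312483582
0 0.031 [323.6 236.1] 0 0.029 [323.6 240.4] top/bot edge [323.8 247.9] [323.5 234.1]
4 0.031 [323.7 237.4] 4 0.029 [323.7 241.7] top/bot edge [323.9 251.5] [323.5 233.3]
8 0.031 [323.7 239. ] 8 0.029 [323.7 243.3] top/bot edge [323.9 255.4] [323.5 232.8]
12 0.031 [323.7 241. ] 12 0.029 [323.7 245.2] top/bot edge [323.9 259.7] [323.5 232.7]
16 0.031 [323.8 243.4] 16 0.029 [323.7 247.4] top/bot edge [323.9 264.3] [323.6 232.9]
```

Run:
```python
from h import *
g,w=pickle.load(open("s2.pkl","rb"));im=w["image"]
for v in range(224,268): print(v,im[v,312],im[v,322],im[v,334])
```

```text
224 [148 143 127] [142 137 122] [174 165 151]
225 [161 153 137] [165 153 136] [175 168 149]
226 [173 166 148] [182 176 156] [180 171 153]
227 [175 167 150] [180 174 155] [181 174 155]
228 [183 172 158] [179 172 153] [185 178 160]
229 [177 168 154] [156 151 137] [186 173 158]
230 [122 128 110] [80 98 74] [171 162 148]
231 [40 80 49] [84 75 37] [ 95 102  84]
232 [72 77 39] [119  86  43] [27 68 29]
233 [114  91  48] [113  84  37] [31 75 37]
234 [122  87  45] [112  84  40] [38 80 44]
235 [116  86  39] [114  89  37] [40 79 39]
236 [119  86  46] [113  82  41] [34 69 37]
237 [126  94  51] [113  84  41] [41 78 40]
238 [129  93  48] [122  89  40] [38 73 39]
239 [132  96  47] [132  96  40] [33 76 38]
240 [126  92  44] [132  97  47] [33 75 39]
241 [86 87 43] [136  95  43] [35 73 40]
242 [37 78 43] [124  94  41] [46 79 48]
243 [39 78 42] [75 88 46] [35 74 37]
244 [39 74 42] [23 65 33] [40 73 40]
245 [40 73 38] [38 75 38] [45 79 47]
246 [34 71 36] [37 74 40] [28 67 33]
247 [37 74 40] [33 72 38] [29 70 33]
248 [73 91 66] [26 67 27] [103 112  98]
249 [130 128 114] [105 110  93] [147 138 127]
250 [147 141 130] [145 139 130] [149 144 128]
251 [150 145 133] [149 144 133] [138 134 122]
252 [149 143 131] [151 143 131] [145 141 128]
253 [143 139 128] [140 141 129] [147 140 129]
254 [147 146 131] [145 138 132] [143 142 128]
255 [151 147 135] [146 143 128] [144 136 123]
256 [144 138 127] [147 144 128] [143 136 124]
257 [148 139 133] [152 144 132] [152 145 135]
258 [132 134 118] [151 146 134] [113 123 103]
259 [71 99 66] [115 123 103] [48 89 49]
260 [30 76 33] [38 86 45] [27 78 32]
261 [38 81 41] [30 79 36] [39 87 45]
262 [33 79 36] [31 84 35] [41 84 43]
263 [36 82 39] [38 85 43] [32 79 36]
264 [36 83 38] [37 83 39] [36 84 41]
265 [33 81 34] [27 76 31] [34 79 37]
266 [36 80 37] [34 80 36] [36 82 37]
267 [44 89 50] [42 88 44] [35 86 43]
```

>>> arm_command:
  steps:
    - {"tx":0,"ty":0,"tz":0.6,"turn":0,"grip":-1}
    - {"tx":0,"ty":0,"tz":0.6,"turn":0,"grip":-1}
    - {"tx":0,"ty":0,"tz":0.5,"turn":0,"grip":-1}
    - {"tx":0,"ty":0,"tz":0.1,"turn":0,"grip":-1}
    - {"tx":0,"ty":0,"tz":0.04,"turn":0,"grip":-1}
    - {"tx":0,"ty":0,"tz":0.03,"turn":0,"grip":-1}
    - {"tx":0,"ty":0,"tz":0.03,"turn":0,"grip":-1}
    - {"tx":0,"ty":0,"tz":0.03,"turn":0,"grip":-1}
    - {"tx":0,"ty":0,"tz":0.0,"turn":0,"grip":-1}

```text
time_s: 9.05
eef_pos: [0.5154, 0.193, 0.0223]
ee_rot: [[0.997, -0.075, 0.001], [-0.075, -0.997, -0.001], [0.001, 0.0, -1.0]]
ft_force: [-3.9, -1.6, 9.6]
finger_gap: 0.0251
finger_force: 30.0
```

>>> arm_command:
  steps:
    - {"tx":0,"ty":0,"tz":0.03,"turn":0,"grip":-1}
    - {"tx":0,"ty":0,"tz":0.03,"turn":0,"grip":-1}
    - {"tx":0,"ty":0,"tz":0.0,"turn":0,"grip":-1}

```text
time_s: 9.43
eef_pos: [0.5151, 0.1931, 0.0186]
ee_rot: [[0.997, -0.075, 0.001], [-0.075, -0.997, -0.001], [0.001, 0.001, -1.0]]
ft_force: [-5.7, -1.7, 9.3]
finger_gap: 0.0253
finger_force: 30.0
```

>>> arm_command:
  steps:
    - {"tx":0,"ty":0,"tz":-0.4,"turn":0,"grip":-1}
    - {"tx":0,"ty":0,"tz":-0.8,"turn":0,"grip":-1}
    - {"tx":0,"ty":0,"tz":-0.8,"turn":0,"grip":-1}
    - {"tx":0,"ty":0,"tz":-0.4,"turn":0,"grip":-1}
    - {"tx":0,"ty":0,"tz":0.0,"turn":0,"grip":-1}
    - {"tx":0,"ty":0,"tz":0.0,"turn":0,"grip":-1}

```text
time_s: 10.18
eef_pos: [0.5145, 0.1921, 0.1597]
ee_rot: [[0.997, -0.075, -0.001], [-0.075, -0.997, -0.001], [-0.001, 0.001, -1.0]]
ft_force: [-0.0, 0.7, -1.4]
finger_gap: 0.0251
finger_force: 30.0
```

```bash
cat > tilt.py <<'E'
from cell import viewer,telemetry
from h import *
w=viewer.get_image("wrist");im=w["image"].astype(int)
s=telemetry.sense();p=s["eef_pos"];R=s["ee_rot"];x=R[:,0];up=-R[:,2]
print(p,s["ft_force"])
for u in(312,322,334):
    c=im[215:300,u];sp=c.max(1)-c.min(1);print(u,"".join("w" if (q>125 and k<30) else ("o" if r[0]>r[1]+8 else ("g" if r[1]>r[0]+15 else ".")) for r,q,k in zip(c,c.min(1)*1.15,sp)))
P=p+.0089*up
for th in(0,5,10,15,20,25):
    t=np.radians(th)
    e=P+.0305*(np.cos(t)*x+np.sin(t)*up);n=-np.sin(t)*x+np.cos(t)*up
    print(th,"near/far edge",np.round(proj(w,e+.013*n),1),np.round(proj(w,e-.013*n),1))
E
python3 tilt.py
```

```text
[0.51418271 0.1920442  0.15923824] [ 0.41848876 -0.69856407 -1.31308851]
312 wwwwwwwwwwwwwwwoww.ggggg.ooooooooooo.gggggggggg.wwwwwwwww.gggggggggggggggggggggg.....
322 wwwwwwwwwwwwwwwwwwggggoooooooooooooooo.gggw.ggggwwwwwwwwwwgggggggggggggggggggggg.....
334 wwwwowwwwwwwwwwwwww.gggggggggggg..gggggggg.ww.wwwwwwwwww.ggggggggggggggggggggggg.....
0 near/far edge [322.3 243.2] [322.1 229.7]
5 near/far edge [322.4 247.9] [322.1 228.8]
10 near/far edge [322.4 253.1] [322.2 228.4]
15 near/far edge [322.4 258.9] [322.2 228.5]
20 near/far edge [322.4 265.3] [322.2 229.3]
25 near/far edge [322.4 272.1] [322.2 230.6]
```

>>> arm_command:
  steps:
    - {"tx":0,"ty":0,"tz":0.7,"turn":0,"grip":-1}
    - {"tx":0,"ty":0,"tz":0.7,"turn":0,"grip":-1}
    - {"tx":0,"ty":0,"tz":0.6,"turn":0,"grip":-1}
    - {"tx":0,"ty":0,"tz":0.25,"turn":0,"grip":-1}
    - {"tx":0,"ty":0,"tz":0.08,"turn":0,"grip":-1}
    - {"tx":0,"ty":0,"tz":0.04,"turn":0,"grip":-1}
    - {"tx":0,"ty":0,"tz":0.04,"turn":0,"grip":-1}
    - {"tx":0,"ty":0,"tz":0,"turn":0,"grip":-1}

```text
time_s: 11.22
eef_pos: [0.5151, 0.1929, 0.0181]
ee_rot: [[0.997, -0.075, 0.0], [-0.075, -0.997, -0.001], [0.001, 0.001, -1.0]]
ft_force: [-6.3, -1.5, 7.2]
finger_gap: 0.0254
finger_force: 30.0
```

>>> arm_command:
  steps:
    - {"tx":0,"ty":0,"tz":-0.4,"turn":0,"grip":-1}
    - {"tx":0,"ty":0,"tz":-0.8,"turn":0,"grip":-1}
    - {"tx":0,"ty":0,"tz":-0.8,"turn":0,"grip":-1}
    - {"tx":0,"ty":0,"tz":-0.4,"turn":0,"grip":-1}
    - {"tx":0,"ty":0,"tz":0.0,"turn":0,"grip":-1}
    - {"tx":0,"ty":0,"tz":0.0,"turn":0,"grip":-1}

```text
time_s: 11.98
eef_pos: [0.5147, 0.1922, 0.1594]
ee_rot: [[0.997, -0.075, -0.001], [-0.075, -0.997, -0.001], [-0.0, 0.001, -1.0]]
ft_force: [0.1, 0.6, -0.4]
finger_gap: 0.0253
finger_force: 30.0
```

```bash
python3 tilt.py
```

```text
[0.51433046 0.19211833 0.15885192] [-0.22084221  0.03193382 -2.13068599]
312 wwwwwwwwwwwwwowowww.gggggoooooooooooo.ggggggggggg.wwwwwwwwwggggggggggggggggggggg.....
322 wwwwwwwwwwwwwwwwww.ggggooooooooooooooooogggggggggg.wwwwwwwwwgggggggggggggggggggg.....
334 wwwwwwwwowwwwwwwwwwwgggggggggggggggggggggggggggg.wwwwwwwww.ggggggggggggggggggggg.....
0 near/far edge [322.4 243.3] [322.2 229.7]
5 near/far edge [322.4 247.9] [322.2 228.8]
10 near/far edge [322.4 253.2] [322.2 228.5]
15 near/far edge [322.5 259. ] [322.2 228.6]
20 near/far edge [322.5 265.4] [322.3 229.3]
25 near/far edge [322.5 272.2] [322.3 230.7]
```

>>> arm_command:
  steps:
    - {"tx":0,"ty":0,"tz":0,"turn":-0.2,"grip":-1}
    - {"tx":0,"ty":0,"tz":0,"turn":-0.207,"grip":-1}
    - {"tx":-0.12,"ty":0.75,"tz":0,"turn":0,"grip":-1}
    - {"tx":-0.12,"ty":0.75,"tz":0,"turn":0,"grip":-1}
    - {"tx":-0.12,"ty":0.75,"tz":0,"turn":0,"grip":-1}
    - {"tx":-0.12,"ty":0.75,"tz":0,"turn":0,"grip":-1}
    - {"tx":-0.12,"ty":0.75,"tz":0,"turn":0,"grip":-1}
    - {"tx":-0.12,"ty":0.75,"tz":0,"turn":0,"grip":-1}
    - {"tx":-0.12,"ty":0.75,"tz":0,"turn":0,"grip":-1}
    - {"tx":0,"ty":0,"tz":0,"turn":0,"grip":-1}

```text
time_s: 13.28
eef_pos: [0.541, -0.1305, 0.158]
ee_rot: [[0.972, 0.234, -0.003], [0.234, -0.972, -0.001], [-0.003, -0.0, -1.0]]
ft_force: [-0.4, -0.1, -1.5]
finger_gap: 0.0252
finger_force: 30.0
```

>>> arm_command:
  steps:
    - {"tx":0,"ty":0,"tz":0.1,"turn":0,"grip":-1}
    - {"tx":0,"ty":0,"tz":0,"turn":0,"grip":-1}
    - {"tx":0,"ty":0,"tz":0,"turn":0,"grip":-1}

```text
time_s: 13.65
eef_pos: [0.5423, -0.124, 0.1539]
ee_rot: [[0.97, 0.244, -0.0], [0.244, -0.97, 0.0], [-0.0, -0.0, -1.0]]
ft_force: [-0.0, 0.4, -1.0]
finger_gap: 0.0255
finger_force: 30.0
```

```bash
python3 tilt.py
python3 - <<'E'
from cell import viewer
from h import *
g=viewer.get_image("wrist");pickle.dump(g,open("w3.pkl","wb"));cv2.imwrite("pics/w3.png",cv2.resize(g["image"][60:360,120:520,::-1],None,fx=2,fy=2,interpolation=2))
E
```

```text
[ 0.54238003 -0.12426932  0.15410138] [-0.20523773  0.02056816 -0.35662846]
312 wwwww.....o.........gg.w.ooooooooooooo.gg...www.g.wwwwwwwww.gggggggggggggggggggg.....
322 oooooooooooooooooowwwwoooooooooooooooooo.g.w..ww...wwwwwwwwwgggggggggggggggggggg.....
334 ooooooooooooooooooooggggggggg.oo...g..w.gww.g.gg.wwwwwwwww.ggggggggggggggggggggg.....
0 near/far edge [322.6 243.2] [322.4 229.6]
5 near/far edge [322.7 247.9] [322.4 228.7]
10 near/far edge [322.7 253.2] [322.4 228.3]
15 near/far edge [322.7 259.1] [322.5 228.4]
20 near/far edge [322.7 265.5] [322.5 229.2]
25 near/far edge [322.7 272.4] [322.5 230.5]
```

View pics/w3.png

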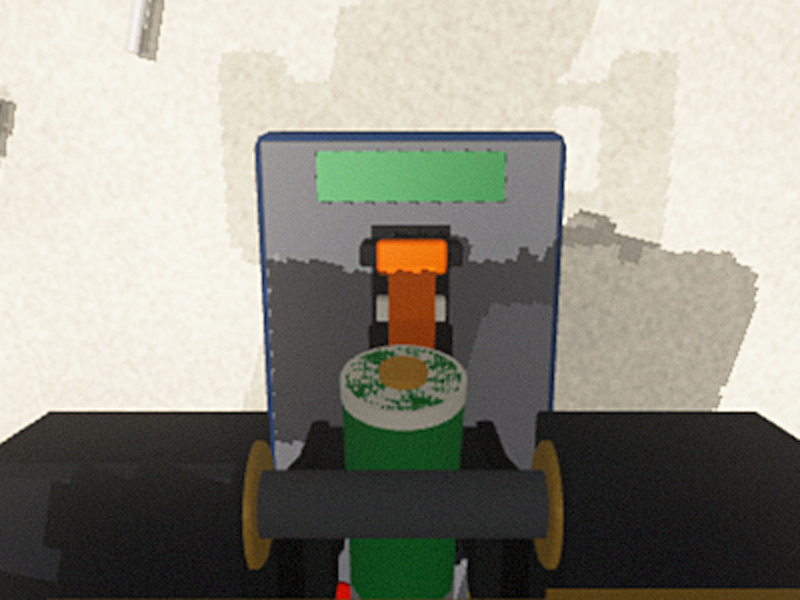

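Run:
```python
from h import *
g=pickle.load(open("w3.pkl","rb"));t=pickle.load(open("i0.pkl","rb"))["top"]
p=np.array([0.5424,-0.1243,.154]);x=np.array([.970,.244,0]);y=np.array([.244,-.970,0])
C=lambda a,b:(120+(a+.5)/2-.5,60+(b+.5)/2-.5)
for nm,a,b,z in(("tabfarL",377,239,.0775),("tabfarR",447,239,.0775),("postL bottom",382,322,.04),("post bot z52",382,322,.052),("post top z52",382,293,.052),("deck far L",262,142,.04),("deck far R",560,142,.04),("deckL",270,400,.04),("deckR",555,400,.04)):
    X=ray(g,*C(a,b),z);print(nm,np.round(X,4),"tool x,y",np.round([(X-p)@x,(X-p)@y],4))
```

```text
tabfarL [ 0.5875 -0.1039  0.0775] tool x,y [ 0.0487 -0.0087]
tabfarR [ 0.5931 -0.1263  0.0775] tool x,y [0.0487 0.0144]
postL bottom [ 0.5536 -0.1128  0.04  ] tool x,y [ 0.0137 -0.0084]
post bot z52 [ 0.5559 -0.1126  0.052 ] tool x,y [ 0.016 -0.008]
post top z52 [ 0.5666 -0.11    0.052 ] tool x,y [ 0.027 -0.008]
deck far L [ 0.6085 -0.0538  0.04  ] tool x,y [ 0.0814 -0.0522]
deck far R [ 0.6354 -0.1606  0.04  ] tool x,y [0.0813 0.0579]
deckL [ 0.5116 -0.0766  0.04  ] tool x,y [-0.0183 -0.0538]
deckR [ 0.5395 -0.1881  0.04  ] tool x,y [-0.0184  0.0612]
```

>>> arm_command:
  steps:
    - {"tx":0,"ty":0.05,"tz":0.4,"turn":0,"grip":-1}
    - {"tx":0,"ty":0,"tz":0.4,"turn":0,"grip":-1}
    - {"tx":0,"ty":0,"tz":0.3,"turn":0,"grip":-1}
    - {"tx":0,"ty":0,"tz":0.2,"turn":0,"grip":-1}
    - {"tx":0,"ty":0,"tz":0,"turn":0,"grip":-1}
    - {"tx":0,"ty":0,"tz":0,"turn":0,"grip":-1}

```text
time_s: 14.5
eef_pos: [0.5437, -0.1282, 0.0769]
ee_rot: [[0.97, 0.242, 0.001], [0.242, -0.97, -0.0], [0.001, 0.001, -1.0]]
ft_force: [0.2, 0.5, -1.5]
finger_gap: 0.0249
finger_force: 30.0
```

```bash
cat > st.py <<'E'
from cell import telemetry,viewer
from h import *
F=[];
for i in range(3):
    s=telemetry.sense();F.append(s["ft_force"]);viewer.get_image("top")
x=np.array([.970,.244,0]);y=np.array([.244,-.970,0]);p=s["eef_pos"];q=p-np.array([.5246,-.1301,.04])
F=np.mean(F,0);print("local x %.1f y %.1f z %.1f mm"%(1e3*q@x,1e3*q@y,1e3*q[2]),"F along %.1f lat %.1f z %.1f"%(F@x,F@y,F[2]),"yaw",np.degrees(np.arctan2(s["ee_rot"][1,0],s["ee_rot"][0,0])),"t",s["time_s"])
E
python3 st.py
```

```text
local x 19.0 y 3.0 z 37.0 mm F along 0.5 lat -0.1 z -0.9 yaw 13.990746399986364 t 14.6
```

>>> arm_command:
  steps:
    - {"tx":-0.03,"ty":0,"tz":0.03,"turn":0,"grip":-1}
    - {"tx":-0.03,"ty":0,"tz":0.03,"turn":0,"grip":-1}
    - {"tx":-0.02,"ty":0,"tz":0.01,"turn":0,"grip":-1}
    - {"tx":0,"ty":0,"tz":0,"turn":0,"grip":-1}

```text
time_s: 15.15
eef_pos: [0.5382, -0.1294, 0.0719]
ee_rot: [[0.97, 0.242, -0.0], [0.242, -0.97, -0.0], [-0.0, 0.0, -1.0]]
ft_force: [-0.6, -0.1, -1.0]
finger_gap: 0.0253
finger_force: 30.0
```

```bash
python3 st.py
```

```text
local x 13.6 y 2.7 z 32.0 mm F along -0.1 lat 0.0 z -0.8 yaw 13.989093315906059 t 15.25
```

>>> arm_command:
  steps:
    - {"tx":-0.035,"ty":0,"tz":0.015,"turn":0,"grip":-1}
    - {"tx":0,"ty":0,"tz":0,"turn":0,"grip":-1}

```text
time_s: 15.55
eef_pos: [0.5372, -0.1297, 0.0715]
ee_rot: [[0.97, 0.242, 0.002], [0.242, -0.97, -0.0], [0.002, 0.0, -1.0]]
ft_force: [2.5, 1.2, -0.5]
finger_gap: 0.0252
finger_force: 30.0
```

```bash
python3 st.py
```

```text
local x 12.2 y 2.7 z 31.4 mm F along 2.5 lat -0.2 z -0.1 yaw 14.004357034649422 t 15.65
```

>>> arm_command:
  steps:
    - {"tx":-0.04,"ty":0,"tz":0.02,"turn":0,"grip":-1}
    - {"tx":-0.04,"ty":0,"tz":0.02,"turn":0,"grip":-1}
    - {"tx":0,"ty":0,"tz":0,"turn":0,"grip":-1}

```text
time_s: 16.08
eef_pos: [0.5331, -0.131, 0.0695]
ee_rot: [[0.97, 0.242, 0.003], [0.242, -0.97, -0.0], [0.003, 0.001, -1.0]]
ft_force: [5.5, 1.3, 1.9]
finger_gap: 0.0249
finger_force: 30.0
```

```bash
python3 st.py
```

```text
local x 8.1 y 2.9 z 29.5 mm F along 5.2 lat -0.0 z 2.4 yaw 14.006074875933523 t 16.175
```

>>> arm_command:
  steps:
    - {"tx":-0.03,"ty":0,"tz":0,"turn":0,"grip":-1}
    - {"tx":-0.03,"ty":0,"tz":0,"turn":0,"grip":-1}
    - {"tx":0,"ty":0,"tz":0,"turn":0,"grip":-1}

```text
time_s: 16.6
eef_pos: [0.5308, -0.1315, 0.0695]
ee_rot: [[0.97, 0.242, 0.006], [0.242, -0.97, 0.0], [0.006, 0.001, -1.0]]
ft_force: [7.8, 2.2, 0.2]
finger_gap: 0.0254
finger_force: 30.0
```

```bash
python3 st.py; python3 tilt.py
```

```text
local x 5.7 y 2.9 z 29.5 mm F along 8.4 lat 0.1 z -0.3 yaw 14.02802419367122 t 16.7
[ 0.53082333 -0.13150292  0.06945891] [8.15015496 1.48375766 0.11674063]
312 ooooooooooooooooooo.ww.g.oooooooooooo.gg.w..g.....wwwwwwwwwggggggggggggggggggggg.....
322 oooooooooooooooooow...ooooooooooooooooooggggggggg.wwwwwwwww.gggggggggggggggggggg.....
334 ooooooooooooooooooooggggggg..gggggggg.ggwww....g.wwwwwwwwwgggggggggggggggggggggg.....
0 near/far edge [321.8 243.2] [321.7 229.5]
5 near/far edge [321.8 247.8] [321.7 228.6]
10 near/far edge [321.9 253.1] [321.7 228.3]
15 near/far edge [321.9 259. ] [321.7 228.4]
20 near/far edge [321.9 265.4] [321.7 229.2]
25 near/far edge [321.9 272.2] [321.8 230.5]
```

>>> arm_command:
  steps:
    - {"tx":-0.015,"ty":0,"tz":0.05,"turn":0,"grip":-1}
    - {"tx":0,"ty":0,"tz":0.05,"turn":0,"grip":-1}
    - {"tx":0,"ty":0,"tz":0.05,"turn":0,"grip":-1}
    - {"tx":0,"ty":0,"tz":0,"turn":0,"grip":-1}

```text
time_s: 17.3
eef_pos: [0.5302, -0.1321, 0.0612]
ee_rot: [[0.97, 0.242, 0.006], [0.242, -0.97, -0.001], [0.006, 0.002, -1.0]]
ft_force: [6.7, 0.6, 4.4]
finger_gap: 0.0251
finger_force: 30.0
```

```bash
python3 st.py; python3 tilt.py
```

```text
local x 4.9 y 3.3 z 21.2 mm F along 6.5 lat 0.9 z 4.1 yaw 14.015626791007818 t 17.4
[ 0.53018348 -0.13211107  0.06117263] [7.96718054 1.67677385 3.84616925]
312 ooooooooooooooooooo.gggggooooooooooooogggggggggggg.wwwwwwww.gggggggggggggggggggg.....
322 oooooooooooooooooooggggooooooooooooooooooggggggggg.wwwwwwwww.ggggggggggggggggggg.....
334 ooooooooooooooooooooggggggggggggggggggggggggggggg.wwwwwwwwwggggggggggggggggggggg.....
0 near/far edge [321.9 243.2] [321.7 229.6]
5 near/far edge [321.9 247.9] [321.7 228.7]
10 near/far edge [321.9 253.2] [321.8 228.3]
15 near/far edge [321.9 259. ] [321.8 228.5]
20 near/far edge [321.9 265.4] [321.8 229.2]
25 near/far edge [321.9 272.3] [321.8 230.5]
```

>>> arm_command:
  steps:
    - {"tx":0,"ty":0,"tz":0.04,"turn":0,"grip":-1}
    - {"tx":0,"ty":0,"tz":0.04,"turn":0,"grip":-1}
    - {"tx":0,"ty":0,"tz":0.03,"turn":0,"grip":-1}
    - {"tx":0,"ty":0,"tz":0,"turn":0,"grip":-1}

```text
time_s: 18.0
eef_pos: [0.5297, -0.1319, 0.0539]
ee_rot: [[0.97, 0.242, 0.005], [0.242, -0.97, -0.0], [0.005, 0.001, -1.0]]
ft_force: [6.9, 1.6, 0.7]
finger_gap: 0.0253
finger_force: 30.0
```

```bash
python3 st.py; python3 tilt.py | head -4
python3 - <<'E'
from cell import viewer
from h import *
g=viewer.get_image("wrist");cv2.imwrite("pics/w4.png",cv2.resize(g["image"][120:320,200:440,::-1],None,fx=3,fy=3,interpolation=2))
E
```

```text
local x 4.5 y 2.9 z 13.8 mm F along 7.4 lat 0.4 z 0.2 yaw 14.02415904679521 t 18.1
[ 0.52962143 -0.13183758  0.05383741] [7.82441239 1.02644425 0.03009702]
312 ooooooooooooooooooooooooooooooooooooo...g...wwwwwwwwwwwwww.ggggggggggggggggggggg.....
322 oooooooooooooooooooooooooooooooooooooooowwwwwww.w.wwwwwwwwwggggggggggggggggggggg.....
334 oooooooooooooooooooooooooooo......ww.w..ww.g.w..wwwwwwwww.gggggggggggggggggggggg.....
```

View pics/w4.png

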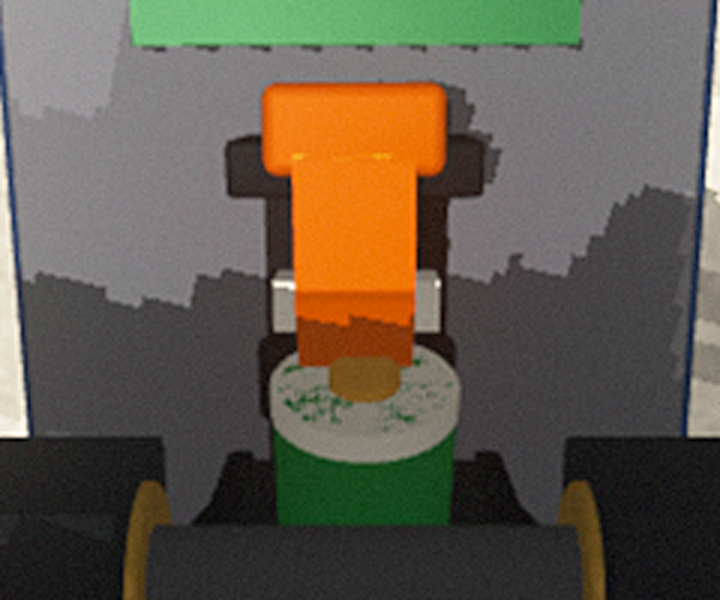

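>>> arm_command:
  steps:
    - {"tx":-0.01,"ty":-0.015,"tz":0.025,"turn":0,"grip":-1}
    - {"tx":0,"ty":0,"tz":0.025,"turn":0,"grip":-1}
    - {"tx":0,"ty":0,"tz":0,"turn":0,"grip":-1}

```text
time_s: 18.62
eef_pos: [0.5294, -0.1313, 0.0513]
ee_rot: [[0.97, 0.242, 0.006], [0.242, -0.97, -0.0], [0.006, 0.002, -1.0]]
ft_force: [7.6, 1.6, 1.6]
finger_gap: 0.0252
finger_force: 30.0
```

```bash
python3 st.py; python3 tilt.py | head -4
```

```text
local x 4.4 y 2.3 z 11.3 mm F along 8.0 lat 0.5 z 1.5 yaw 14.026985486097658 t 18.725
[ 0.52944409 -0.13123121  0.05127615] [8.18134506 1.56012911 2.38872817]
312 ooooooooooooooooooooooooooooooooooooowwowww.ww.wwwwwwwwww.gggggggggggggggggggggg.....
322 oooooooooooooooooooooooooooooooooooooooowwwwwww.wwwwwwwwww.ggggggggggggggggggggg.....
334 ooooooooooooooooooooooooooooooowwwww.wwwwwwwwww.wwwwwwwwwggggggggggggggggggggggg.....
```

>>> arm_command:
  steps:
    - {"tx":-0.01,"ty":0,"tz":0.02,"turn":0,"grip":-1}
    - {"tx":-0.005,"ty":0,"tz":0.02,"turn":0,"grip":-1}
    - {"tx":0,"ty":0,"tz":0,"turn":0,"grip":-1}

```text
time_s: 19.2
eef_pos: [0.5299, -0.1312, 0.05]
ee_rot: [[0.97, 0.243, 0.009], [0.243, -0.97, -0.001], [0.008, 0.003, -1.0]]
ft_force: [7.5, 2.2, 6.2]
finger_gap: 0.0251
finger_force: 30.0
```

```bash
python3 st.py; python3 tilt.py | sed -n 2,9p
```

```text
local x 4.9 y 2.3 z 10.0 mm F along 8.3 lat -0.2 z 5.9 yaw 14.041144862058493 t 19.3
312 ooooooooooooooooooooooooooooooooooogggggggggg.wwwwwwwww.gggggggggggggggggggggggg.....
322 oooooooooooooooooooooooooooooooooooooggggggggg.wwwwwwwwwgggggggggggggggggggggggg.....
334 oooooooooooooooooooooooooooooooogggggggggggg.wwwwwwwww.ggggggggggggggggggggggggg.....
0 near/far edge [321.8 243.2] [321.7 229.5]
5 near/far edge [321.8 247.8] [321.7 228.6]
10 near/far edge [321.8 253.1] [321.7 228.2]
15 near/far edge [321.8 259. ] [321.7 228.4]
20 near/far edge [321.9 265.4] [321.7 229.1]
```

>>> arm_command:
  steps:
    - {"tx":-0.02,"ty":0,"tz":0,"turn":0,"grip":-1}
    - {"tx":0,"ty":0,"tz":0.02,"turn":0,"grip":-1}
    - {"tx":0,"ty":0,"tz":0,"turn":0,"grip":-1}

```text
time_s: 19.77
eef_pos: [0.5297, -0.1312, 0.0493]
ee_rot: [[0.97, 0.243, 0.011], [0.243, -0.97, -0.0], [0.01, 0.003, -1.0]]
ft_force: [9.5, 1.9, 6.7]
finger_gap: 0.0251
finger_force: 30.0
```

```bash
python3 st.py; python3 tilt.py | sed -n 2,4p
```

```text
local x 4.7 y 2.3 z 9.3 mm F along 10.2 lat 0.2 z 6.7 yaw 14.057477405355927 t 19.875
312 oooooooooooooooooooooooooooooooooo.gg.gggggg.wwwwwwwwwgggggggggggggggggggggggggg.....
322 oooooooooooooooooooooooooooooooooooogggggggg.wwwwwwwww.ggggggggggggggggggggggggg.....
334 ooooooooooooooooooooooooooooooooggggggggggg.wwwwwwwww.gggggggggggggggggggggggggg.....
```

>>> arm_command:
  steps:
    - {"tx":0,"ty":0,"tz":0.02,"turn":0,"grip":-1}
    - {"tx":0,"ty":0,"tz":0.015,"turn":0,"grip":-1}
    - {"tx":0,"ty":0,"tz":0,"turn":0,"grip":-1}

```text
time_s: 20.35
eef_pos: [0.5302, -0.131, 0.0476]
ee_rot: [[0.97, 0.243, 0.012], [0.243, -0.97, -0.001], [0.011, 0.003, -1.0]]
ft_force: [10.0, 2.8, 8.2]
finger_gap: 0.0252
finger_force: 30.0
```

```bash
python3 st.py; python3 tilt.py | sed -n 2,4p;  python3 - <<'E'
from cell import viewer
from h import *
g=viewer.get_image("wrist");t=viewer.get_image("top");pickle.dump((g,t),open("w5.pkl","wb"))
a=cv2.resize(g["image"][150:290,240:400,::-1],(480,420),interpolation=2);b=cv2.resize(t["image"][250:340,360:430,::-1],(320,411),interpolation=2)
c=np.zeros((420,800,3),np.uint8);c[:,:480]=a;c[:411,480:]=b
cv2.imwrite("pics/w5.png",np.clip(c*1.4,0,255).astype(np.uint8))
E
```

```text
local x 5.2 y 2.3 z 7.5 mm F along 10.4 lat -0.4 z 8.3 yaw 14.063117186975825 t 20.45
312 oooooooooooooooooooooooooooooooo.ggggggg.wwwwwwwww.ggggggggggggggggggggggggggggg.....
322 ooooooooooooooooooooooooooooooooogggggggg.wwwwwwwwwggggggggggggggggggggggggggggg.....
334 oooooooooooooooooooooooooooooooo.gggggg.wwwwwwwww.gggggggggggggggggggggggggggggg.....
```

View pics/w5.png

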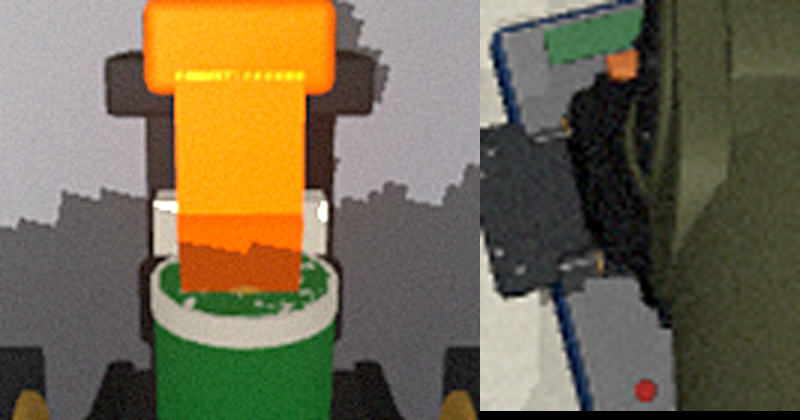

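Run:
```python
from h import *
g,t=pickle.load(open("w5.pkl","rb"))
x=np.array([.970,.244,0]);y=np.array([.244,-.970,0]);c0=np.array([.5246,-.1301,.04])
R=np.array(g["R"]);cam=-R.T@np.array(g["t"]);print("cam local",(cam-c0)@x*1e3,(cam-c0)@y*1e3,cam[2])
for nm,a,b,z in(("post far",156,190,.052),("post mid",156,214,.052),("post near",156,253,.052),("post near z40",156,253,.04),("tab near corner",240,77,.0775),("tab far",240,0,.0775),("ramp top",240,213,.0775),("nose tip",240,292,.0675),("rim near L",240,346-28,.064)):
    X=ray(g,240+(a+.5)/3-.5,150+(b+.5)/3-.5,z);q=X-c0;print(nm,"x %.1f y %.1f"%(q@x*1e3,q@y*1e3))
```

```text
cam local 69.92525593492196 1.473244337182975 0.2101479194333106
post far x 45.0 y -11.1
post mid x 41.4 y -11.2
post near x 35.4 y -11.3
post near z40 x 32.8 y -12.3
tab near corner x 62.9 y 1.5
tab far x 72.0 y 1.5
ramp top x 46.1 y 1.4
nose tip x 33.3 y 1.4
rim near L x 28.6 y 1.4
```

>>> arm_command:
  steps:
    - {"tx":0,"ty":0,"tz":-0.03,"turn":0,"grip":-1}
    - {"tx":-0.03,"ty":0,"tz":0,"turn":0,"grip":-1}
    - {"tx":0,"ty":0,"tz":0,"turn":0,"grip":-1}

```text
time_s: 21.02
eef_pos: [0.5278, -0.1316, 0.0485]
ee_rot: [[0.97, 0.243, 0.011], [0.243, -0.97, -0.0], [0.01, 0.003, -1.0]]
ft_force: [10.4, 3.0, 3.3]
finger_gap: 0.0249
finger_force: 30.0
```

```bash
cat > m.py <<'E'
from cell import viewer
from h import *
g=viewer.get_image("wrist");im=g["image"].astype(int)
x=np.array([.970,.244,0]);c0=np.array([.5246,-.1301,.04])
c=im[150:290,316:328].mean(1)
print("".join("O" if r[0]>r[1]*1.7 and r[0]>60 else("g" if r[1]>r[0]+15 else("w" if r.min()>100 else".")) for r in c))
l=[v for v,r in zip(range(150,290),c) if r[0]>r[1]*1.7 and r[0]>60]
X=ray(g,322,max(l)+.5,.0675)-c0;print("nose tip x %.1f"%(X@x*1e3), max(l))
E
python3 st.py; python3 tilt.py | sed -n 2,4p; python3 m.py
```

```text
local x 2.8 y 2.2 z 8.4 mm F along 11.3 lat -0.2 z 3.1 yaw 14.060199528292992 t 21.125
312 ooooooooooooooooooooooooooooooooowwwow.w.owwwwwwwww.gggggggggggggggggggggggggggg.....
322 ooooooooooooooooooooooooooooooooooow.oww.wwwwwwwwwww.ggggggggggggggggggggggggggg.....
334 ooooooooooooooooooooooooooooooooww.w.wwwwwwwwwwwww.ggggggggggggggggggggggggggggg.....
OOOOOOOOOOOOOOOOOOOOOOOOOOOOOOOOOOOOOOOOOOOOOOOOOOOOOOOOOOOOOOOOOOOOOOOOOOOOOOOOOOOOOOOOOOOOOO.....gggggggg.wwwwwwwwwggggggggggggggggggggggg
nose tip x 32.2 243
```

>>> arm_command:
  steps:
    - {"tx":0.01,"ty":0,"tz":0.03,"turn":0,"grip":-1}
    - {"tx":0,"ty":0,"tz":0.02,"turn":0,"grip":-1}
    - {"tx":0,"ty":0,"tz":0,"turn":0,"grip":-1}

```text
time_s: 21.65
eef_pos: [0.5286, -0.1314, 0.046]
ee_rot: [[0.97, 0.243, 0.011], [0.243, -0.97, -0.0], [0.01, 0.003, -1.0]]
ft_force: [10.0, 2.3, 6.0]
finger_gap: 0.0247
finger_force: 30.0
```

```bash
python3 st.py; python3 tilt.py | sed -n 2,4p; python3 m.py
```

```text
local x 3.6 y 2.3 z 5.9 mm F along 10.2 lat 0.2 z 6.3 yaw 14.060650210924535 t 21.75
312 oooooooooooooooooooooooooooooooo.ggg.wwwwwwwww.ggggggggggggggggggggggggggggggggg.....
322 oooooooooooooooooooooooooooooooo.gggg.wwwwwwwww.gggggggggggggggggggggggggggggggg.....
334 ooooooooooooooooooooooooooooooooogg.wwwwwwwwwwgggggggggggggggggggggggggggggggggg.....
OOOOOOOOOOOOOOOOOOOOOOO..OOOOOOOOOOOOOOOOOOOOOOOOOOOOOOOOOOOOOOOOOOOOOOOOOOOOOOOOOOOOOOOOOOOOOOOO.wwwwwwwwwwwwwwgggggggggggggggggggggggggggg
nose tip x 32.3 246
```

>>> arm_command:
  steps:
    - {"tx":0,"ty":0,"tz":0.025,"turn":0,"grip":-1}
    - {"tx":0,"ty":0,"tz":0.015,"turn":0,"grip":-1}
    - {"tx":0,"ty":0,"tz":0,"turn":0,"grip":-1}

```text
time_s: 22.28
eef_pos: [0.5288, -0.1314, 0.0447]
ee_rot: [[0.97, 0.243, 0.011], [0.243, -0.97, -0.001], [0.01, 0.004, -1.0]]
ft_force: [7.0, 3.3, 13.4]
finger_gap: 0.0251
finger_force: 30.0
```

```bash
python3 st.py; python3 tilt.py | sed -n 2,4p; python3 m.py
```

```text
local x 3.8 y 2.4 z 4.7 mm F along 7.9 lat -1.3 z 13.7 yaw 14.053357971199764 t 22.375
312 ooooooooooooooooooooooooooooooooow.wwwwwwwww.ggggggggggggggggggggggggggggggggggg.....
322 ooooooooooooooooooooooooooooooooowowwwwwwwwww.gggggggggggggggggggggggggggggggggg.....
334 ooooooooooooooooooooooooooooooooowwwwwwwwwww.ggggggggggggggggggggggggggggggggggg.....
OOOOOOOOOOOOOOOOOOOOOOOOOOOOOOOOOOOOOOOOOOOOOOOOOOOOOOOOOOOOOOOOOOOOOOOOOOOOOOOOOOOOOOOOOOOOOOOOO.ggwwwwwwwwww.ggggggggggggggggggggggggggggg
nose tip x 32.8 246
```

>>> arm_command:
  steps:
    - {"tx":0,"ty":0,"tz":-0.025,"turn":0,"grip":-1}
    - {"tx":0,"ty":-0.02,"tz":0,"turn":0,"grip":-1}
    - {"tx":0,"ty":0,"tz":0,"turn":0,"grip":-1}

```text
time_s: 22.9
eef_pos: [0.5285, -0.1314, 0.0451]
ee_rot: [[0.97, 0.242, 0.011], [0.242, -0.97, -0.002], [0.011, 0.005, -1.0]]
ft_force: [10.2, 0.6, 5.8]
finger_gap: 0.0254
finger_force: 30.0
```

```bash
python3 st.py; python3 tilt.py | sed -n 2,4p; python3 m.py;python3 - <<'E'
from cell import viewer
from h import *
g=viewer.get_image("wrist");pickle.dump(g,open("w6.pkl","wb"))
cv2.imwrite("pics/w6.png",np.clip(1.4*cv2.resize(g["image"][170:310,220:420,::-1],(800,560),interpolation=2),0,255).astype(np.uint8))
E
```

```text
local x 3.4 y 2.2 z 5.1 mm F along 10.4 lat 1.6 z 5.6 yaw 14.031439833110742 t 23.0
312 ooooooooooooooooooooooooooooooooggg.wwwwwwwwwggggggggggggggggggggggggggggggggggg.....
322 ooooooooooooooooooooooooooooooooggg.wwwwwwwww.gggggggggggggggggggggggggggggggggg.....
334 oooooooooooooooooooooooooooooooogg.wwwwwwwww.ggggggggggggggggggggggggggggggggggg.....
OOOOOOOOOOOOOOOOOOOOOO...OOOOOOOOOOOOOOOOOOOOOOOOOOOOOOOOOOOOOOOOOOOOOOOOOOOOOOOOOOOOOOOOOOOOOOOO.wwwwwwwwwwww.ggggggggggggggggggggggggggggg
nose tip x 32.4 246
```

View pics/w6.png

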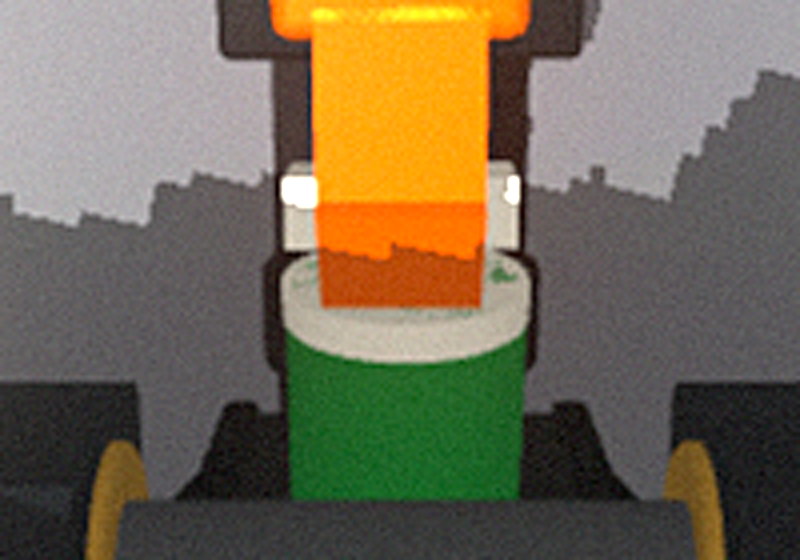

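>>> arm_command:
  steps:
    - {"tx":-0.01,"ty":0.01,"tz":0,"turn":0,"grip":-1}
    - {"tx":0,"ty":0,"tz":0.015,"turn":0,"grip":-1}
    - {"tx":0,"ty":0,"tz":0.01,"turn":0,"grip":-1}
    - {"tx":0,"ty":0,"tz":0,"turn":0,"grip":-1}

```text
time_s: 23.7
eef_pos: [0.5286, -0.1314, 0.0445]
ee_rot: [[0.97, 0.243, 0.012], [0.243, -0.97, -0.001], [0.011, 0.004, -1.0]]
ft_force: [8.6, 2.7, 11.0]
finger_gap: 0.0255
finger_force: 30.0
```

```bash
python3 st.py; python3 tilt.py | sed -n 2,4p; python3 m.py
```

```text
local x 3.6 y 2.3 z 4.5 mm F along 9.0 lat 0.1 z 10.9 yaw 14.053348652896904 t 23.8
312 oooooooooooooooooooooooooooooooogg.wwwwwwwww.ggggggggggggggggggggggggggggggggggg.....
322 oooooooooooooooooooooooooooooooo.g.wwwwwwwww.gggggggggggggggggggggggggggggggggggg....
334 oooooooooooooooooooooooooooooooog.wwwwwwwww.gggggggggggggggggggggggggggggggggggg.....
OOOOOOOOOOOOOOOOOOOOOOOOOOOOOOOOOOOOOOOOOOOOOOOOOOOOOOOOOOOOOOOOOOOOOOOOOOOOOOOOOOOOOOOOOOOOOOOOO.wwwwwwwwwww.gggggggggggggggggggggggggggggg
nose tip x 32.7 246
```

>>> arm_command:
  steps:
    - {"tx":-0.005,"ty":0,"tz":0.015,"turn":0,"grip":-1}
    - {"tx":0,"ty":0,"tz":0,"turn":0,"grip":-1}

```text
time_s: 24.2
eef_pos: [0.5286, -0.1315, 0.044]
ee_rot: [[0.97, 0.243, 0.013], [0.243, -0.97, -0.001], [0.012, 0.005, -1.0]]
ft_force: [9.1, 2.4, 13.1]
finger_gap: 0.0251
finger_force: 30.0
```

```bash
python3 st.py; python3 tilt.py | sed -n 2,4p; python3 m.py
```

```text
local x 3.6 y 2.3 z 4.0 mm F along 8.8 lat -0.3 z 13.2 yaw 14.05824334812574 t 24.3
312 oooooooooooooooooooooooooooooooo..wwwwwwwww.gggggggggggggggggggggggggggggggggggg.....
322 oooooooooooooooooooooooooooooooog.wwwwwwwww.gggggggggggggggggggggggggggggggggggggo...
334 oooooooooooooooooooooooooooooooo.wwwwwwwww.ggggggggggggggggggggggggggggggggggggg.o...
OOOOOOOOOOOOOOOOOOOOOOOOOOOOOOOOOOOOOOOOOOOOOOOOOOOOOOOOOOOOOOOOOOOOOOOOOOOOOOOOOOOOOOOOOOOOOOOO..wwwwwwwwwwwggggggggggggggggggggggggggggggg
nose tip x 33.2 245
```

>>> arm_command:
  steps:
    - {"tx":0,"ty":0,"tz":-0.025,"turn":0,"grip":-1}
    - {"tx":0,"ty":0,"tz":0,"turn":0,"grip":-0.1}
    - {"tx":0,"ty":0,"tz":0,"turn":0,"grip":0.1}
    - {"tx":0,"ty":0,"tz":0,"turn":0,"grip":0.1}
    - {"tx":0,"ty":0,"tz":0,"turn":0,"grip":0.1}
    - {"tx":0,"ty":0,"tz":0,"turn":0,"grip":0.1}

```text
time_s: 25.2
eef_pos: [0.5218, -0.132, 0.041]
ee_rot: [[0.97, 0.242, -0.001], [0.242, -0.97, -0.0], [-0.001, -0.0, -1.0]]
ft_force: [-0.1, -0.2, -0.5]
finger_gap: 0.0477
finger_force: 0.0
```

```bash
python3 st.py; python3 tilt.py | sed -n 2,9p; python3 m.py
```

```text
local x -2.9 y 1.2 z 1.1 mm F along 0.1 lat -0.0 z -0.4 yaw 13.986614765092309 t 25.3
312 oooooooooooooooooo..wwwwwwwwww.gggggggggggggggggggggggggggggggggggggggggggggggggg....
322 ooooooooooooooooooog.wwwwwwwww.ggggggggggggggggggggggggggggggggggggggggggggggggg.....
334 oooooooooooooooooo..wwwwwwwwww.gggggggggggggggggggggggggggggggggggggggggggggggggg....
0 near/far edge [321.8 243. ] [321.7 229.4]
5 near/far edge [321.8 247.7] [321.7 228.5]
10 near/far edge [321.8 253. ] [321.7 228.1]
15 near/far edge [321.8 258.8] [321.7 228.3]
20 near/far edge [321.8 265.2] [321.7 229. ]
OOOOOOOOOOOOOOOOOOOOOOOOOOOOOOOOOOOOOOOOOOOOOOOOOOOOOOOOOOOOOOOOOOOOOOOOOOOOOOOOOOO.g.wwwwwwwwwwgggggggggggggggggggggggggggggggggggggggggggg
nose tip x 33.2 232
```

>>> arm_command:
  steps:
    - {"tx":0,"ty":0,"tz":-0.2,"turn":0,"grip":0.1}
    - {"tx":0,"ty":0,"tz":-0.4,"turn":0,"grip":0.1}
    - {"tx":0,"ty":0,"tz":-0.3,"turn":0,"grip":0.1}
    - {"tx":0.15,"ty":0,"tz":0,"turn":0,"grip":-1}
    - {"tx":0.15,"ty":0,"tz":0,"turn":0,"grip":-1}
    - {"tx":0,"ty":0,"tz":0,"turn":0,"grip":-1}
    - {"tx":0,"ty":0,"tz":0,"turn":0,"grip":-1}
    - {"tx":0,"ty":0,"tz":0,"turn":0,"grip":-1}
    - {"tx":0,"ty":0,"tz":0,"turn":0,"grip":-1}

```text
time_s: 26.58
eef_pos: [0.5395, -0.1276, 0.0952]
ee_rot: [[0.97, 0.242, -0.0], [0.242, -0.97, -0.0], [-0.0, 0.0, -1.0]]
ft_force: [0.4, -0.1, 0.8]
finger_gap: 0.0017
finger_force: 0.0
```

```bash
python3 st.py; python3 m.py
python3 - <<'E'
from cell import viewer
from h import *
g=viewer.get_image("wrist");pickle.dump(g,open("w7.pkl","wb"))
cv2.imwrite("pics/w7.png",np.clip(1.3*cv2.resize(g["image"][160:340,200:440,::-1],(800,600),interpolation=2),0,255).astype(np.uint8))
E
```

```text
local x 15.2 y 1.2 z 55.3 mm F along 0.4 lat -0.4 z 0.4 yaw 13.988191479675121 t 26.675
ggggggggwwwwwwwwwww..OOOOOOOOOOOOOOOOOOO..OOOOOOOOOOOOOOOOOOOOOOOOOOOOOOOOOOOOOOOOOOOOOOOOOOOOgwwwwwww.ggggggggggggggggggggg................
nose tip x 32.8 243
```

View pics/w7.png

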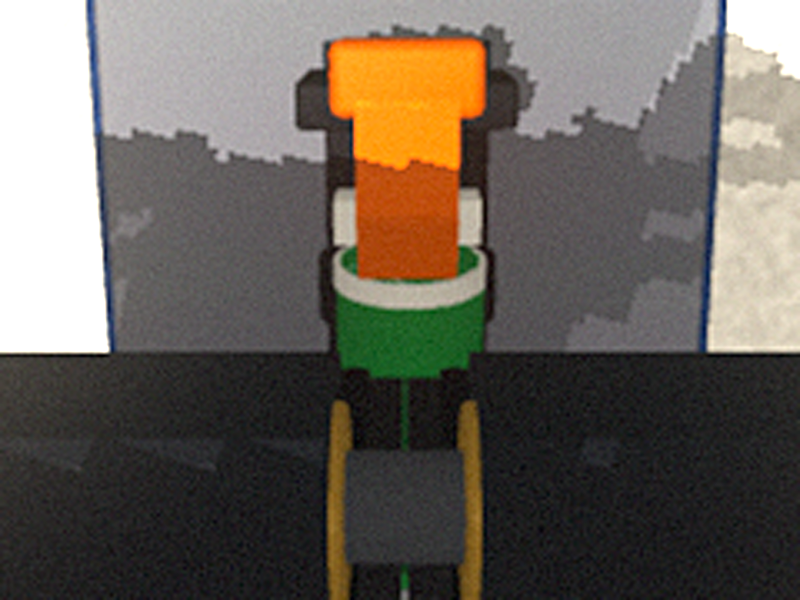

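>>> arm_command:
  steps:
    - {"tx":0,"ty":0,"tz":0.2,"turn":0,"grip":-1}
    - {"tx":0,"ty":0,"tz":0.2,"turn":0,"grip":-1}
    - {"tx":0,"ty":0,"tz":0.04,"turn":0,"grip":-1}
    - {"tx":0,"ty":0,"tz":0,"turn":0,"grip":-1}

```text
time_s: 27.32
eef_pos: [0.5393, -0.1273, 0.0684]
ee_rot: [[0.97, 0.242, -0.001], [0.242, -0.97, 0.0], [-0.001, -0.001, -1.0]]
ft_force: [-1.2, 0.1, 0.8]
finger_gap: 0.0005
finger_force: 0.0
```

```bash
python3 st.py; python3 m.py
```

```text
local x 15.1 y 1.1 z 28.8 mm F along -0.5 lat -0.3 z 0.3 yaw 13.99467032844747 t 27.425
ggggggggwwwwwwwwwwwwwwww...........OOOOOOOOOOOOOOOOOOOOOOOOOOOOOOOOOOOOOOOOOOOOOOOOOOOOOOOOOOOOOOOOOOOOOOOOOOOOOOOOOOOgggggg................
nose tip x 27.6 267
```

>>> arm_command:
  steps:
    - {"tx":0,"ty":0,"tz":0.03,"turn":0,"grip":-1}
    - {"tx":0,"ty":0,"tz":0.02,"turn":0,"grip":-1}
    - {"tx":0,"ty":0,"tz":0,"turn":0,"grip":-1}

```text
time_s: 27.9
eef_pos: [0.5403, -0.1275, 0.0665]
ee_rot: [[0.97, 0.242, 0.001], [0.242, -0.97, -0.0], [0.001, 0.001, -1.0]]
ft_force: [0.4, -0.1, 3.1]
finger_gap: 0.0004
finger_force: 2.0
```

```bash
python3 st.py; python3 m.py
```

```text
local x 15.9 y 1.4 z 26.5 mm F along 0.5 lat 0.1 z 3.9 yaw 13.995123199931651 t 28.0
ggggggggggwwwwwwwwwwwwwwww...........OOOOOOOOOOOOOOOOOOOOOOO..OOOOOOOOOOOOOOOOOOOOOOOOOOOOOOOOOOOOOOOOOOOOOOOOOOOOOOOOOOO.gg................
nose tip x 27.7 270
```

>>> arm_command:
  steps:
    - {"tx":0,"ty":0,"tz":0.02,"turn":0,"grip":-1}
    - {"tx":0,"ty":0,"tz":0,"turn":0,"grip":-1}

```text
time_s: 28.35
eef_pos: [0.5405, -0.1276, 0.0662]
ee_rot: [[0.97, 0.242, 0.001], [0.242, -0.97, -0.001], [0.001, 0.001, -1.0]]
ft_force: [-2.2, 1.1, 11.1]
finger_gap: 0.0
finger_force: 5.7
```

```bash
python3 st.py; python3 m.py
```

```text
local x 16.0 y 1.4 z 26.2 mm F along -1.5 lat -1.3 z 11.5 yaw 13.995575934002934 t 28.45
ggggggggggwwwwwwwwwwwwwwww............OOOOOOOOOOOOOOOOOOOOOOO..OOOOOOOOOOOOOOOOOOOOOOOOOOOOOOOOOOOOOOOOOOOOOOOOOOOOOOOOOO.gg................
nose tip x 27.9 270
```

>>> arm_command:
  steps:
    - {"tx":0,"ty":0,"tz":-0.15,"turn":0,"grip":-1}
    - {"tx":0,"ty":0,"tz":-0.5,"turn":0,"grip":-1}
    - {"tx":0,"ty":0,"tz":-0.8,"turn":0,"grip":-1}
    - {"tx":-0.8,"ty":0,"tz":-0.8,"turn":0,"grip":-1}
    - {"tx":-0.5,"ty":0,"tz":0,"turn":0,"grip":-1}
    - {"tx":0,"ty":0,"tz":0,"turn":0,"grip":-1}
    - {"tx":0,"ty":0,"tz":0,"turn":0,"grip":-1}

```text
time_s: 29.42
eef_pos: [0.4678, -0.1452, 0.1955]
ee_rot: [[0.97, 0.242, -0.0], [0.242, -0.97, 0.0], [-0.0, -0.0, -1.0]]
ft_force: [0.1, 0.5, 0.3]
finger_gap: 0.0004
finger_force: 0.0
```

```bash
python3 st.py
python3 - <<'E'
from cell import viewer
from h import *
g=viewer.get_image("wrist");pickle.dump(g,open("w8.pkl","wb"));im=g["image"].astype(int)
x=np.array([.970,.244,0]);y=np.array([.244,-.970,0]);c0=np.array([.5246,-.1301,.04])
out={}
for h in(.026,.013,.0275,.0375):
    s=""
    for k in np.arange(-40,80,1.):
        X=c0+x*k*1e-3+y*1.4e-3+np.array([0,0,h]);u,v=proj(g,X);u,v=int(round(u)),int(round(v))
        if not(0<=u<640 and 0<=v<480): s+="-";continue
        r=im[v,u];s+="O" if r[0]>r[1]*1.7 and r[0]>60 else("g" if r[1]>r[0]+15 else("w" if r.min()>100 else("b" if r[0]>r[2]*1.5 and r[0]>50 else ".")))
    print(h,s)
E
```

```text
local x -58.3 y 0.4 z 155.4 mm F along -0.1 lat -0.0 z 0.0 yaw 14.054067772866256 t 29.525
0.026 ...bbbbbbb.....wwwggggggggggggggggggggggggggggggggggggggggggggggggggbOOOOOOOOOOOOOOOOOOOOOOOOOOOOOObbOOOOOOOObwww.gggggg
0.013 .bbbbbbb.....wwwwggggggggggggggggggggggggggggggggggggggggggggggggggggbOOOOOOOOOOOOOOOOOOOOOOOOOOOOOOObbOOOOOOOOOwwww.ggg
0.0275 ...bbbbbbb.....wwwggggggggggggggggggggggggggggggggggggggggggggggggggbOOOOOOOOOOOOOOOOOOOOOOOOOOOOOObOOOOOOOOOwwwwggggggg
0.0375 .....bbbbbb.....wwwggggggggggggggggggggggggggggggggggggggggggggggggbOOOOOOOOOOOOOOOOOOOOOOOOOOOOObbOOOOOOOOwwwwggggggggg
```

```bash
python3 -c "
from cell import bot
print(bot.job_done())"
```

```text
the job is handed in; nothing more can be done
None
```

The cell is loaded: final measurements put it level and home under the closed latch, clear of the gripper. I handed the job in at about 29.5 s and got no verdict back. The highest force reading between moves was about 16 N; each reading came at the end of a move, so brief peaks could have been higher. The latch closed only when I let go and pressed the button end down with the shut fingers.

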